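# Shut the bar-handled valve on the gas manifold

## Task

One valve on the small gas manifold has been left open and must be shut before the cylinder is turned on: the one with the straight bar handle. Turn its handle clockwise, as seen from above, until it lies along the row of valves at its stop, then let go. Do not touch the round and the cross-shaped valve knobs beside it.

Things in the scene. Friction and masses are not known exactly. Their poses are not given: they have to be found in the camera images.
- bar_valve (a joint): angle of the valve with the straight bar handle, the one to shut. 0 rad: open, the bar lies square to the row of valves; grows as the handle turns clockwise seen from above; 1.571 rad (a stop): shut, the bar lies along the row. Starts at 0.2 to 0.5, takes about 0.08 N m to turn, stays where it is left
- bar_valve_grip (a point): point on the upright turning axis of the bar handle, 74 mm above the worktop, at a good height to grip. It turns with the handle: its x axis runs along the bar, its z axis up. The black bar is 44 mm long, 11 mm thick and 36 mm high (48 to 84 mm above the worktop); below it is a brass bonnet of 27 mm diameter, its top 44 mm above the worktop
- round_valve_base: neighbour, not to be touched: valve with a round knurled black knob of 31 mm diameter, top 80 mm above the worktop, that turns easily. Origin on its upright axis, 36 mm above the worktop at the top of a fixed aluminium block (52 x 214 mm, hose barbs in front). The three valves stand on it in a straight row in any order, 65 mm from axis to axis; its yaw varies by 0.3 rad
- cross_valve_base: neighbour, not to be touched: valve with a cross-shaped black knob, 34 mm across the arms, top 80 mm above the worktop, that turns easily. Origin on its upright axis, 36 mm above the worktop at the top of the same aluminium block

How it is judged (in metres and radians):
At the end, for the whole second after the job is handed in: The bar handle is shut: within about 10 degrees of its stop, where it lies along the row of valves (joint above 1.39 rad), at rest (value of joint bar_valve above 1.39 rad and velocity of joint bar_valve below 0.05 rad/s); the robot touches nothing.
It fails at once if the round valve beside it is touched (more than 0.5 N) (contact force between any of the fingers, the arm and round_valve_base above 0.5 N).
It fails at once if the cross-shaped valve beside it is touched (more than 0.5 N) (contact force between any of the fingers, the arm and cross_valve_base above 0.5 N).
It also fails if it takes over 32 s, if anything falls off the work surface, if the arm or the gripper's body presses on something with over 40 N, if the wrist force passes 120 N, or if a joint passes its speed limit or range.

## Robot

A 7-joint arm with a two-finger parallel gripper is mounted at the origin on a cart in front of the work surface, level with it; the furniture and walls round the work are solid. World frame = base frame: x ahead of the robot, y to its left, z up, the work surface at z = 0. Lengths are in m, angles in degrees, forces in N, time in s.
With the tool pointing down it reaches from about 0.425 to 0.875 m from the base axis. Payload 4.7 kg.
Tool frame: the origin (TCP) lies at the very end of the fingers, on their centre line; the grasp point (between the pads) lies 19 mm behind it; y points along the fingers, z is the direction in which the jaws open and shut, and the axes are right-handed (so a half turn about y gives the same grasp; the last joint's range is limited). The gripper opens to 87 mm and grips with 3 to 60 N. Pads are 19 mm wide; open, the fingers measure 117 mm over their backs; the gripper's body (75 mm by 190 mm) begins 51 mm behind the grasp point.
Start: joints at [-62.733, 18.392, -4.016, 83.108, 1.295, 78.541, -3.26], TCP at [0.29, 0.582, 0.223] pointing down, gripper open.
Joint ranges: [-163.93, 163.93], [-17.29, 119.83], [-79.2, 71.16], [3.27, 140.29], [-89.18, 269.18], [5.43, 117.66], [-154.24, 154.24]. Speed limits (degrees/s): [147.25, 147.25, 180, 180, 180, 180, 180].

## Interface

Orientations are given as [roll, pitch, yaw] about the fixed x, y, z axes, in that order (R = Rz(yaw) Ry(pitch) Rx(roll)).
In Python, from cell import env gives the robot as it stands.
- The arm moves only by the shell command python3 -m pendant 'ROWS' [FORCE]. ROWS is JSON, one flat list of numbers, 7 for each row, row after row: the shift along the world's x, y, z in units of 40 mm (1.0 is 40 mm), then the turn, a rotation vector about the world's x, y, z in units of 10 degrees (1.0 is 10 degrees), then the finger opening in mm, from 0 to 87. In form: [x, y, z, wx, wy, wz, jaw, x, y, z, wx, wy, wz, jaw, ...]. A call has 1 to 10 rows; each row shifts and turns the commanded pose from where the row before left it; what a row does not reach is not made up. A row lasts 1/8 s, in which the tool goes at most 62.5 mm and 10.7 degrees, less where a joint would pass 70% of its speed; a pose out of reach is approached as far as the arm can. A call is refused whole if a number of a shift passes 1 or a number of a turn 1, either way. A call with a gripper value outside its range is refused whole. The fingers move at their own pace and stop on an object; FORCE is the grip in N (left out, the last holds). Time passes only in rows, so rows that do not move let the fingers close. It gives the time, the measured TCP pose, the force and the opening at its end, in the units of the state.
- env.get_obs(): the state, without advancing time (a new reading comes with each control period).
- env.read_camera(name): name is "side" or "top" or "wrist"; returns a dict with "image" (384x512x3 uint8, red, green, blue), "fx", "fy", "cx", "cy" (pixels), "k1" (the pictures are not rectified: a ray, as slopes to the right and down, at radius r is drawn at 1 + k1 r^2 times it, then the intrinsics apply), "cam_to_world" (4x4, takes a point from camera to world coordinates). Camera axes: x right, y up, looking along -z (the intrinsics and any distortion apply to the point x, -y, -z); pixel columns grow to the right and rows downward; lengths in m; the calibration is good to about 2 mm. A picture is of the moment at which its call begins. There is no depth.
- env.sign_off(): hands the job in, once; it reports no verdict.
The state is a dict: "time_s": time; "qpos": joint angles; "joint_velocities": joint speeds; "effort": joint torques, N m; "tool_pos": TCP position; "tool_rot": TCP orientation; "force": force on the tool from outside, world axes, zero at the start; "wrist_torque": the same for the moment, N m; "grip_width": finger opening in m.
Only numpy, scipy, OpenCV 4.12 (cv2) and the standard library are available. Lean on these libraries where they do the work, as an engineer would, in place of code of your own. Each camera call takes 0.05 s, during which the arm holds its last target.

## Working session

There is one attempt and no reset: what is moved stays moved. The work goes in short steps, Python scripts to look and compute and a shell command to move; the robot and the scene stay as the last step left them, time stands still between calls to the robot, and variables do not carry over. Pictures are saved under pics/ and viewed, and the job is handed in when it is done.

```bash
mkdir -p pics
python3 - <<'E'
from cell import env
import cv2
o=env.get_obs();print(o)
for n in ["side","top","wrist"]:
    c=env.read_camera(n);cv2.imwrite(f"pics/{n}0.png",c["image"][:,:,::-1]);print(n,c["fx"],c["cx"],c["cy"],c["k1"],c["cam_to_world"].round(3).tolist() if hasattr(c["cam_to_world"],'round') else c["cam_to_world"])
E
```

```text
{'time_s': 0.0, 'qpos': array([-62.73407969,  18.44050603,  -4.01525599,  83.17521191,
         1.2949266 ,  78.5405756 ,  -3.25671941]), 'joint_velocities': array([-0.03191988,  0.07969688, -0.00363114,  0.01594167, -0.06337003,
       -0.00480652, -0.00865843]), 'effort': array([-1.49825128e-04, -4.91297185e+01, -4.03919024e-01, -3.12520730e+01,
       -6.38848683e-02,  4.39469505e-02,  1.77060856e-04]), 'tool_pos': array([0.28940273, 0.58139744, 0.22144237]), 'tool_rot': array([-9.01110553e+01, -5.75601852e-03, -2.64531536e+01]), 'force': array([0.36345312, 0.96310941, 0.42566316]), 'wrist_torque': array([-0.00147724, -0.03044821, -0.05278681]), 'grip_width': 0.08725335036472703}
side 383.4736766476467 265.36691790468444 187.96158099456952 0.0014788507464038685 [[0.871, 0.232, -0.433, 0.193], [-0.491, 0.404, -0.772, -0.448], [-0.004, 0.885, 0.466, 0.507], [0.0, 0.0, 0.0, 1.0]]
top 347.2248349697485 255.0136459728916 190.5075014873032 0.011637528288543971 [[-0.017, 0.989, -0.148, 0.421], [-1.0, -0.016, 0.009, 0.198], [0.007, 0.148, 0.989, 0.932], [0.0, 0.0, 0.0, 1.0]]
wrist 284.91646219044094 258.3312968016235 192.91893451747015 -0.04583326618276423 [[0.445, -0.864, -0.235, 0.225], [0.896, 0.429, 0.119, 0.614], [-0.002, -0.263, 0.965, 0.383], [0.0, 0.0, 0.0, 1.0]]
```

View pics/top0.png

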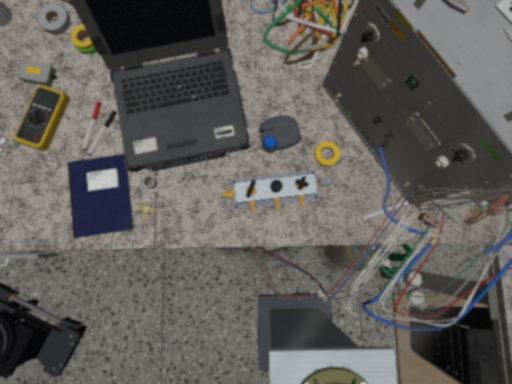

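View pics/side0.png

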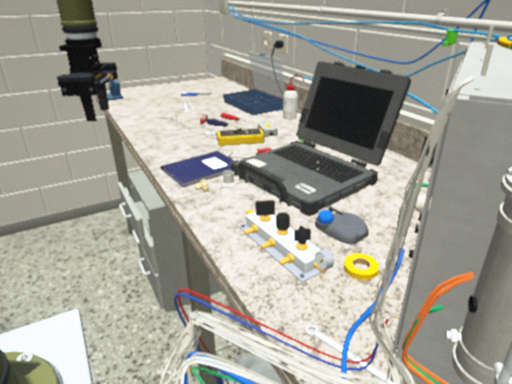

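View pics/wrist0.png

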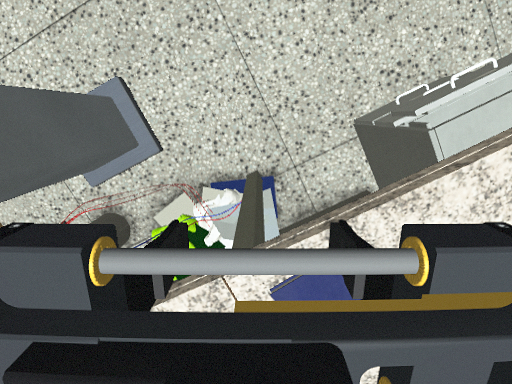

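The top view shows the manifold with the bar valve near (251,187), the round knob near (277,186) and the cross near (302,184). The bar is at the left (+y) end. The side view agrees. I'll zoom in next.

```bash
cat > h.py <<'E'
import numpy as np,cv2
def ray(c,u,v):
    d=np.array([(u-c["cx"])/c["fx"],(v-c["cy"])/c["fy"]]);s=d.copy()
    for _ in range(10): s=d/(1+c["k1"]*(s@s))
    T=np.array(c["cam_to_world"]);return T[:3,3],T[:3,:3]@np.array([s[0],-s[1],-1])
def at(c,u,v,z):
    p,r=ray(c,u,v);return p+r*(z-p[2])/r[2]
def proj(c,P):
    T=np.array(c["cam_to_world"]);q=T[:3,:3].T@(np.array(P)-T[:3,3]);s=np.array([q[0],-q[1]])/-q[2]
    s=s*(1+c["k1"]*(s@s));return s[0]*c["fx"]+c["cx"],s[1]*c["fy"]+c["cy"]
E
python3 - <<'E'
from cell import env
from h import *
c=env.read_camera("top");i=c["image"][160:224,215:335,::-1];cv2.imwrite("pics/topz.png",cv2.resize(i,None,fx=6.5,fy=6.5,interpolation=cv2.INTER_CUBIC))
s=env.read_camera("side");i=s["image"][190:285,230:340,::-1];cv2.imwrite("pics/sidez.png",cv2.resize(i,None,fx=6,fy=6,interpolation=cv2.INTER_CUBIC))
for n,(u,v) in dict(bar=(251,187),rnd=(276.5,186),cr=(302,184)).items(): print(n,at(c,u,v,.082).round(4))
E
```

```text
bar [0.5579 0.1998 0.082 ]
rnd [0.5593 0.1365 0.082 ]
cr [0.5633 0.073  0.082 ]
```

View pics/topz.png

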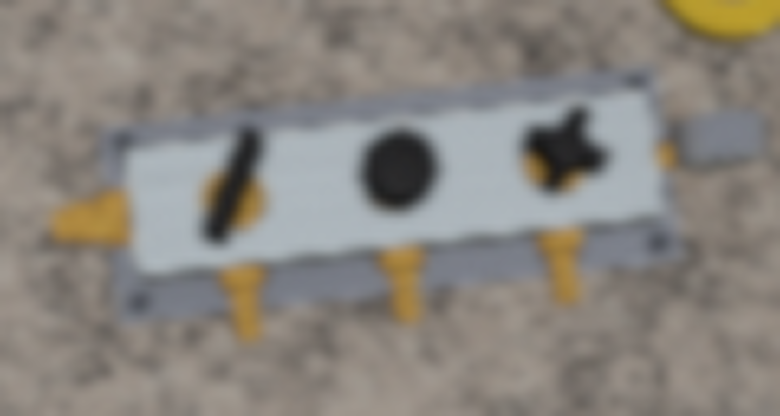

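View pics/sidez.png

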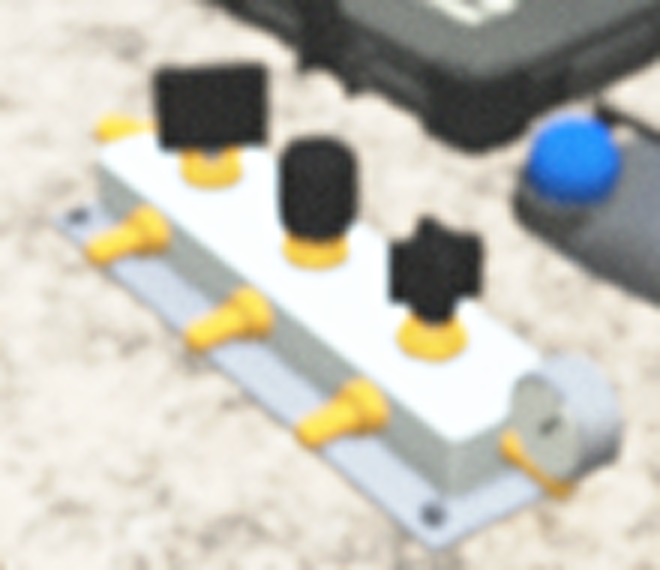

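Run:
```python
from cell import env
from h import *
from scipy.optimize import least_squares as L
c=env.read_camera("top");s=env.read_camera("side")
z=lambda a,b:(215+a/6.5,160+b/6.5)
y=lambda a,b:(230+a/6,190+b/6)
A=[at(c,*z(*p),.036) for p in [(130,150),(645,92),(660,213),(145,273)]]
print("block",np.round(A,4).tolist()); print("mid",np.mean(A,0))
for a,b in((0,1),(3,2)): d=A[b]-A[a];print(np.linalg.norm(d),np.degrees(np.arctan2(d[1],d[0])))
e=[at(c,*z(*p),.084) for p in [(250,133),(214,238)]];d=e[0]-e[1]
print("bar",np.mean(e,0),np.linalg.norm(d),np.degrees(np.arctan2(d[1],d[0])))
r=at(c,*z(399,165),.08);k=at(c,*z(565,148),.08);print(r,k)
# side: top-edge ends of bar, round top, cross top
e=[at(s,*y(*p),.084) for p in [(157,70),(266,66)]];d=e[1]-e[0]
print("side bar",np.mean(e,0),np.linalg.norm(d),np.degrees(np.arctan2(d[1],d[0])))
print("side rnd",at(s,*y(318,153),.08),at(s,*y(436,240),.08))
print("bonnet",at(s,*y(212,160),.044))
```

```text
block [[0.5763, 0.2415, 0.036], [0.5968, 0.033, 0.036], [0.5472, 0.0291, 0.036], [0.5264, 0.236, 0.036]]
mid [0.56167065 0.13492354 0.036     ]
0.2095043266873237 -84.40055775901962
0.20791831300949923 -84.25011908960576
bar [0.55376737 0.20054375 0.084     ] 0.04265059692123255 -19.604136566870128
[0.56122163 0.13655671 0.08      ] [0.56679156 0.0727459  0.08      ]
side bar [0.55470717 0.19724986 0.084     ] 0.04041396926209589 -25.558724645897204
side rnd [0.56104156 0.13259225 0.08      ] [0.56626296 0.06724431 0.08      ]
bonnet [0.55468598 0.19719878 0.044     ]
```

The measurements agree with the given sizes: the bar axis is at about (0.5545, 0.199), the bar points about -22°, the row lies at -84.5° and the spacing is about 64 mm. I'll hover above the bar first.

```bash
python3 -m pendant '[0.66,-0.95,0,0,0,0.05,30, 0.66,-0.95,0,0,0,0.05,30, 0.66,-0.95,0,0,0,0.05,30, 0.66,-0.95,0,0,0,0.05,30, 0.66,-0.95,0,0,0,0.05,30, 0.66,-0.95,0,0,0,0.05,30, 0.66,-0.95,0,0,0,0.05,30, 0.66,-0.95,-0.3,0,0,0.05,30, 0.66,-0.95,-0.6,0,0,0.05,30, 0.66,-0.95,-0.6,0,0,0,30]' 25
python3 -m pendant '[0,0,0,0,0,0,30,0,0,0,0,0,0,30]'
python3 - <<'E'
from cell import env
from h import *
for n in("wrist","top","side"):
    c=env.read_camera(n);cv2.imwrite(f"pics/{n}1.png",c["image"][:,:,::-1])
    if n=="wrist": print(np.round(c["cam_to_world"],3).tolist())
E
```

```text
time_s: 1.6
tool_pos: [0.5545, 0.2008, 0.1624]
tool_rot: [-89.9, -0.0, -21.9]
force: [0.1, 0.6, -0.2]
grip_width: 0.0302
time_s: 1.85
tool_pos: [0.5534, 0.2027, 0.1627]
tool_rot: [-90.0, 0.0, -21.9]
force: [0.6, -0.4, -0.1]
grip_width: 0.0299
[[0.373, -0.895, -0.244, 0.486], [0.928, 0.36, 0.097, 0.229], [0.001, -0.262, 0.965, 0.324], [0.0, 0.0, 0.0, 1.0]]
```

View pics/wrist1.png

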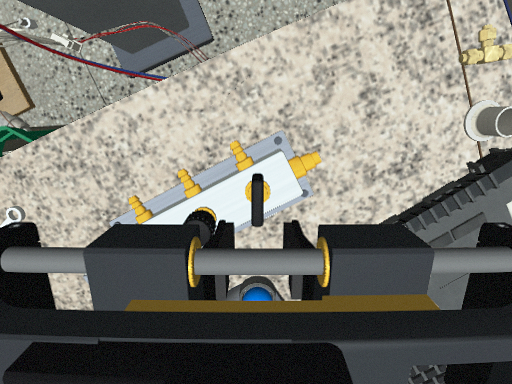

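View pics/side1.png

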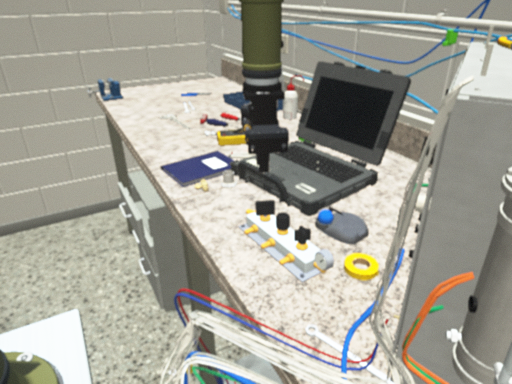

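The wrist view shows the bar upright in the picture, from about (258,175) to (257,226), centred between the fingers and aligned with them. I'll compute its axis from this view.

Run:
```python
from cell import env
from h import *
c=env.read_camera("wrist")
cv2.imwrite("pics/w2.png",cv2.resize(c["image"][120:250,160:340,::-1],None,fx=4.4,fy=4.4,interpolation=cv2.INTER_CUBIC))
e=[at(c,*p,.084) for p in [(258,175),(257.5,226)]];d=e[1]-e[0]
print(np.mean(e,0),np.linalg.norm(d),np.degrees(np.arctan2(d[1],d[0])))
print(at(c,257.5,191,.044), proj(c,[.5545,.199,.084]))
```

```text
[0.55398285 0.20298798 0.084     ] 0.04707500583306431 -22.33139530103046
[0.55514727 0.20224018 0.044     ] (np.float64(253.77827132926086), np.float64(203.25531511777996))
```

View pics/w2.png

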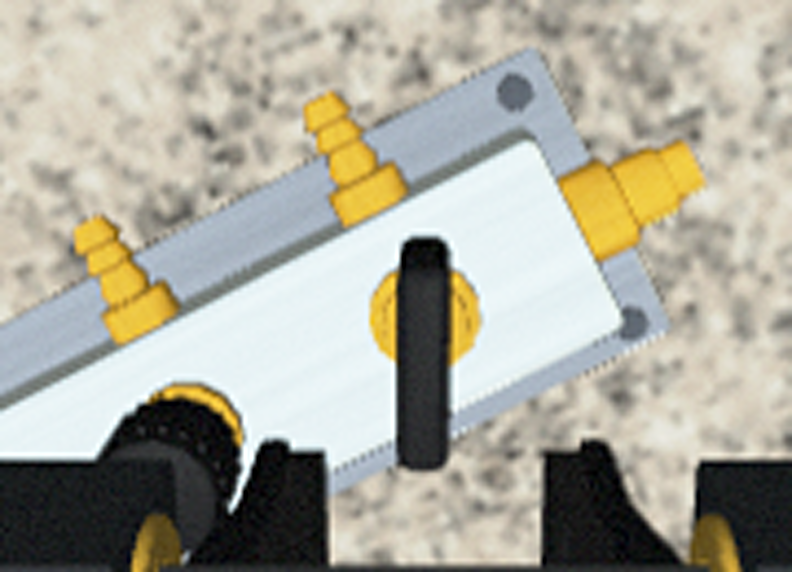

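```bash
python3 -m pendant '[0.03,-0.01,-0.6,0,0,0,30, 0,0,-0.6,0,0,0,30, 0,0,-0.6,0,0,0,30, 0,0,-0.6,0,0,0,30, 0,0,-0.28,0,0,0,30, 0,0,0,0,0,0,30, 0,0,0,0,0,0,30]' 20
python3 - <<'E'
from cell import env
from h import *
c=env.read_camera("wrist");cv2.imwrite("pics/w3.png",c["image"][:,:,::-1])
c=env.read_camera("side");cv2.imwrite("pics/s3.png",cv2.resize(c["image"][130:290,200:360,::-1],None,fx=3.7,fy=3.7,interpolation=cv2.INTER_CUBIC))
E
```

```text
time_s: 2.92
tool_pos: [0.5556, 0.202, 0.0566]
tool_rot: [-89.9, -0.1, -21.9]
force: [-0.4, 0.2, -0.2]
grip_width: 0.03
```

View pics/w3.png

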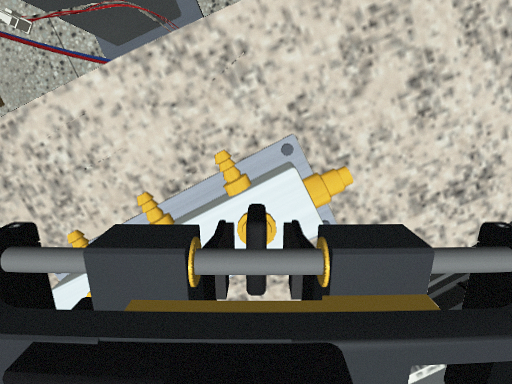

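View pics/s3.png

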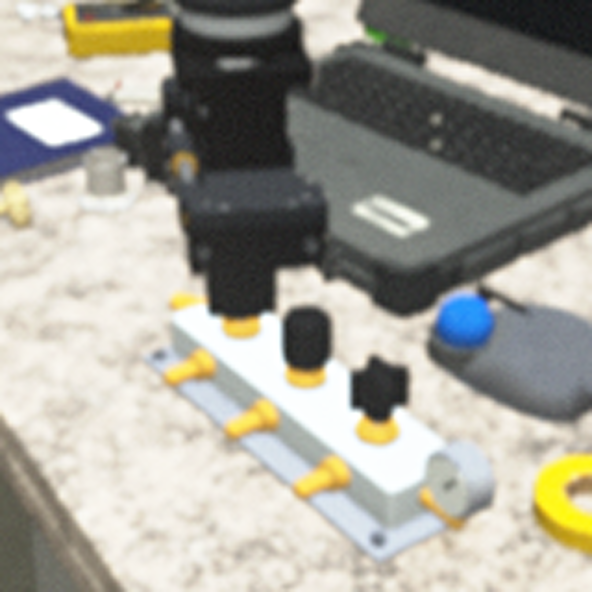

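The bar sits between the fingers in the wrist view, at about (257,250), and nothing is touching. I'll close the jaws.

```bash
python3 -m pendant '[0,0,0,0,0,0,8, 0,0,0,0,0,0,8, 0,0,0,0,0,0,8, 0,0,0,0,0,0,8]' 20
```

```text
time_s: 3.52
tool_pos: [0.5547, 0.201, 0.0555]
tool_rot: [-90.0, 0.0, -22.0]
force: [-1.0, -2.0, 2.6]
grip_width: 0.011
```

```bash
python3 -m pendant '[0,0,0,0,0,-0.5,8, 0,0,0,0,0,-0.5,8, 0,0,0,0,0,-0.5,8, 0,0,0,0,0,-0.5,8, 0,0,0,0,0,-0.5,8, 0,0,0,0,0,-0.5,8, 0,0,0,0,0,0,8]'
```

```text
time_s: 4.4
tool_pos: [0.5555, 0.2021, 0.0555]
tool_rot: [-89.9, -0.0, -51.9]
force: [2.1, 1.7, 0.1]
grip_width: 0.0111
```

```bash
python3 -m pendant '[0,0,0,0,0,-0.5,8, 0,0,0,0,0,-0.5,8, 0,0,0,0,0,-0.5,8, 0,0,0,0,0,-0.5,8, 0,0,0,0,0,-0.5,8, 0,0,0,0,0,-0.5,8, 0,0,0,0,0,0,8]'
python3 - <<'E'
from cell import env
o=env.get_obs();print(o["force"],o["wrist_torque"],o["tool_rot"])
E
python3 -m pendant '[0,0,0,0,0,-0.2,8, 0,0,0,0,0,-0.2,8, 0,0,0,0,0,0,8]'
python3 - <<'E'
from cell import env
from h import *
o=env.get_obs();print(o["force"],o["wrist_torque"],o["tool_rot"])
c=env.read_camera("wrist");cv2.imwrite("pics/w4.png",c["image"][:,:,::-1])
E
```

```text
time_s: 5.28
tool_pos: [0.5567, 0.2026, 0.0556]
tool_rot: [-89.7, 0.1, -81.9]
force: [4.9, 1.6, -3.9]
grip_width: 0.011
[ 4.93426281  1.64275357 -3.9411081 ] [ 0.39913182 -1.13451391 -0.06146967] [-8.97377188e+01  5.46016313e-02 -8.18788792e+01]
time_s: 5.65
tool_pos: [0.5568, 0.2027, 0.0556]
tool_rot: [-89.7, 0.1, -85.8]
force: [5.7, 1.9, -4.8]
grip_width: 0.0108
[ 5.7193072   1.93905271 -4.82877433] [ 0.45797943 -1.14860214  0.36003261] [-8.97230935e+01  5.78703011e-02 -8.57713941e+01]
```

View pics/w4.png

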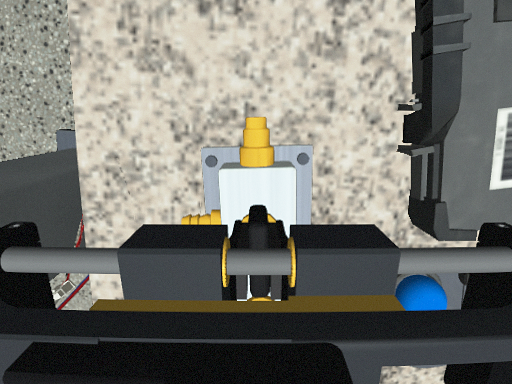

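The z moment rose from -0.06 to +0.36 N m, so the handle is at its stop. The wrist view shows the bar parallel to the block. I'll open and go straight up.

```bash
python3 -m pendant '[0,0,0,0,0,0,32, 0,0,0,0,0,0,32, 0,0,0,0,0,0,32]'
python3 -m pendant '[0,0,0.4,0,0,0,32, 0,0,0.7,0,0,0,32, 0,0,0.8,0,0,0,32, 0,0,0.8,0,0,0,32, 0,0,0.6,0,0,0,32, 0,0,0,0,0,0,32, 0,0,0,0,0,0,32]'
python3 - <<'E'
from cell import env
from h import *
c=env.read_camera("wrist");cv2.imwrite("pics/w5.png",c["image"][:,:,::-1])
c=env.read_camera("side");cv2.imwrite("pics/s5.png",cv2.resize(c["image"][130:290,200:360,::-1],None,fx=3.7,fy=3.7,interpolation=cv2.INTER_CUBIC))
E
```

```text
time_s: 6.08
tool_pos: [0.5544, 0.2012, 0.0552]
tool_rot: [-90.0, -0.0, -85.9]
force: [0.2, 0.5, -0.2]
grip_width: 0.0297
time_s: 6.95
tool_pos: [0.5544, 0.2013, 0.1871]
tool_rot: [-90.0, -0.0, -86.0]
force: [-0.3, -0.2, -0.2]
grip_width: 0.032
```

View pics/w5.png

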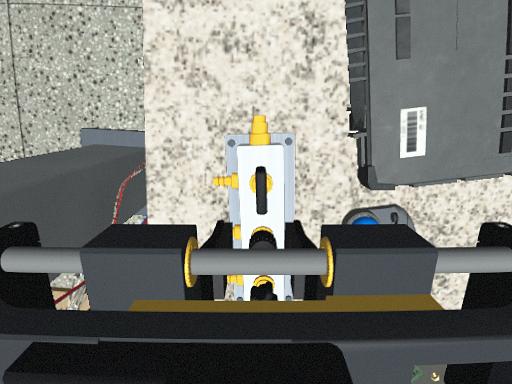

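View pics/s5.png

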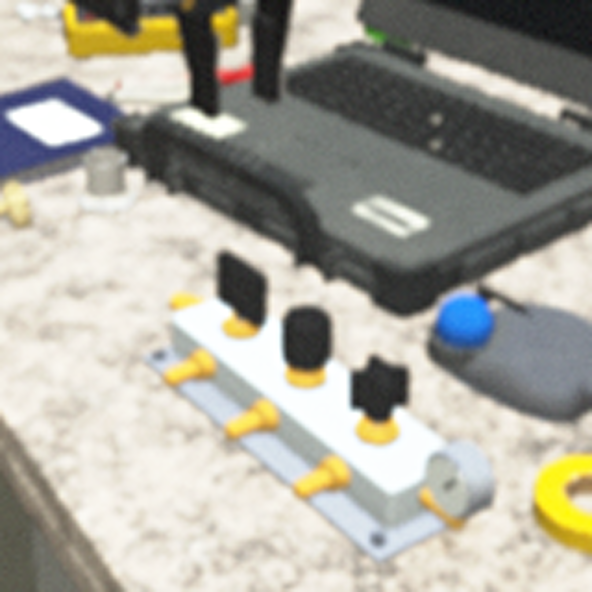

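The bar lies along the row: in the wrist view it runs from (261,168) to (262,212), parallel to the block. The gripper is clear and the force is close to zero. I'll hand the job in.

Run:
```python
from cell import env
from h import *
c=env.read_camera("wrist")
f=lambda a,b,z:(lambda d:np.degrees(np.arctan2(d[1],d[0])))(at(c,*b,z)-at(c,*a,z))
print("bar",f((261.5,168),(262,212),.084),"block L",f((237,146),(237.5,200),.036),"R",f((284,146),(285,200),.036))
print(env.sign_off())
```

```text
bar -85.10646181187364 block L -86.49129879649875 R -83.51629244872733
the job is handed in; nothing more can be done
None
```

The bar valve is shut: I gripped its handle, turned it about 64° clockwise to its stop, let go and lifted clear. I handed the job in at about 7 s of the 32 s allowed.

- **Handle angle:** in the last wrist picture the bar lies at -85.1°. The block edges read -86.5° and -83.5°, so the bar is along the row to within about 1.5° (10° allowed).
- **At the stop:** the moment about the vertical axis rose from -0.06 to +0.36 N m over the last 4° of turning.
- **After release:** the force on the tool was close to zero and the fingers were about 100 mm above the handle.
- **Neighbours:** I saw no sign of contact with the round or cross knobs. I could only judge this from pictures and wrist force, not from a direct contact reading.
- **Disagreement:** the cameras placed the bar axis up to about 6 mm apart in y (0.197 to 0.203 m). I used the wrist camera's value, and the grip closed at 11 mm, the bar's thickness.

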